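# Keep the leaking feeder line charged

### The arm

A 6-joint arm with a two-finger parallel gripper is mounted at the origin on the work surface. World frame = base frame: x ahead of the robot, y to its left, z up, the work surface at z = 0. Lengths are in m, angles in rad, forces in N, time in s.
With the tool pointing down it reaches from about 0.25 to 0.85 m from the base axis. Payload 12.5 kg.
Tool frame: the origin (TCP) lies at the very end of the fingers, on their centre line; the grasp point (between the pads) lies 19 mm behind it; y points along the fingers, x is the direction in which the jaws open and shut, and the axes are right-handed (so a half turn about y gives the same grasp; the last joint's range is limited). The gripper opens to 93 mm and grips with 3 to 60 N. Pads are 15 mm wide; open, the fingers measure 128 mm over their backs; the gripper's body (75 mm by 188 mm) begins 65 mm behind the grasp point.
Start: joints at [-1.266, 0.351, 1.652, -0, 1.139, -0.085], TCP at [0.209, -0.509, 0.195] pointing down, gripper open.
Joint ranges: [-2.75, 2.75], [-0.79, 2.1], [0.01, 2.65], [-1.57, 4.71], [0.07, 3.14], [-2.87, 2.87]. Speed limits (rad/s): [2.22, 2.22, 2.79, 3.14, 3.14, 3.14].

### API

Orientations are given as a rotation vector (axis times angle).
In Python, from bench import env gives the robot as it stands.
- The arm moves only by the tool carry_out, never from a script. Its argument "deltas" is a list of rows, each a list of 3 entries, a list of its own where there are three numbers: the opening, from 0 (shut) to 1 (fully open), then the shift along the tool's x, y, z in m, then the turn, a rotation vector about the tool's x, y, z in rad. A call has 1 to 5 rows; each row is the pose to reach, as a shift and turn from the pose measured when the call began, along the tool's axes at that moment; what a row does not reach only later rows make up. A row lasts 1/10 s, in which the tool goes at most 50 mm and 8.59 degrees, less where a joint would pass 70% of its speed; a pose out of reach is approached as far as the arm can. A call with a gripper value outside its range is refused whole. The fingers move at their own pace and stop on an object; "force" is the grip in N (left out, the last holds). Time passes only in rows, so rows that repeat a pose let the fingers close. It gives the time, the measured TCP pose, the force and the opening at its end, in the units of the state.
- env.read_state(): the state, without advancing time (a new reading comes with each control period).
- env.get_image(name): name is "scene" or "top" or "wrist"; returns a dict with "pixels" (480x640x3 uint8, red, green, blue), "range_z" (480x640 float32, m along the optical axis (not along the pixel's ray), 0 where there is no reading), "fx", "fy", "cx", "cy" (pixels), "camera_from_world" (4x4, takes a point from world to camera coordinates); the wrist camera has in their place "hand_eye" (4x4, takes a point from camera to tool coordinates, whose origin is the TCP and whose axes are the tool frame's). Camera axes: x right, y up, looking along -z (the intrinsics and any distortion apply to the point x, -y, -z); pixel columns grow to the right and rows downward; lengths in m; the calibration is good to about 2 mm. A picture is of the moment at which its call begins: read the wrist's pose just before it.
- env.sign_off(): hands the job in, once; it reports no verdict.
Trained networks look in a picture, given as the dict that the camera call returned (one of the last four; its "shot" number tells which), for a name from the list of things; names that differ only in an ending like _2 or _b are one class to them, and where a whole thing is asked for, a point or a joint stands for the part that bears it (a point fixed in the world has none). Each returns a list of dicts, best first, with "confidence" (0 to 1); they miss things now and then, are a little off and sometimes report something else, mostly with a low value. They report only what shows in the picture. A call takes as long as a camera call.
- env.outline_of(picture, query): "pixels" (480x640 bool, what is visible of it) and "location" ([row, column] in pixels, amid what is visible of it).
The state is a dict: "time": time; "joints": joint angles; "joint_vel": joint speeds; "joint_torque": joint torques, N m; "position": TCP position; "ee_rot": TCP orientation; "contact_force": force on the tool from outside, world axes, zero at the start; "torque": the same for the moment, N m; "grip_width": finger opening in m.
Only numpy, scipy, OpenCV 4.12 (cv2) and the standard library are available. Lean on these libraries where they do the work, as an engineer would, in place of code of your own. Each camera call takes 0.05 s, during which the arm holds its last target. There are 200 camera calls.

### The job

One of the three antenna feeder lines on the dry-air manifold leaks: its gauge reads far below the working band. Ease that line's spring-return handle open until its gauge stands in the working band, without driving the needle past the band, and hold it steadily there for at least three seconds, finishing while you are still holding it. Leave the other two valves shut and do not disturb the things lying about.

Things in the scene. Friction and masses are not known exactly. Their poses are not given: they have to be found in the camera images.
- manifold: Dry-air manifold, fixed to the bench: grey plate 360 x 470 x 12 mm with an aluminium header bar (30 mm square, along y, 90 mm on the -x side, top 77 mm above the bench). Three alike lines leave it in +x, at y -170, 0 and +170 mm; which of a, b, c is where changes, as do place and yaw (to 0.2 rad). Origin: on the bench under the middle valve's stem; z up.
- lever_a (a joint): Angle (rad) of line a's spring-return handle about its upright stem, counter-clockwise from above. 0 = shut (square to the pipe, pointing to the manifold's +y); 1.57 = fully open at its stop (along the pipe, pointing to -x, over the header). Let go, the spring shuts it: 3.7 N at the grip to start, 9.4 N in mid-band, 12 N fully open.
- grip_a (a point): Middle of the black sleeve of line a's handle, 85 mm from the stem axis, 127 mm above the bench. Sleeve 22 mm wide (level, across the handle), 12 mm high, 70 mm long (50 to 120 mm from the stem). Under its sweep nothing rises above 80 mm over the bench.
- stem_a (a point): Point on the upright stem axis of line a's valve, at sleeve height (127 mm above the bench); the handle turns about it. Axes as the manifold's.
- gauge_a (a point): Centre of the white, face-up dial of line a's pressure gauge, 105 mm in +x of its valve's stem. Case 100 mm across, rim 109 mm above the bench. The working band is a broad black arc round the dial (35 to 42 mm from its centre), 2.75 to 3.65 rad of needle angle. A tight line reads 2.9 to 3.5 and stays there; the leaking one starts at 0.4.
- needle_a (a joint): Angle (rad) of the black needle of line a's gauge, clockwise from above, from the zero mark, which lies 135 degrees counter-clockwise of the manifold's +x; full scale 4.71. On the leaking line it follows the handle at once: 0.4 + 2.6 x the handle's angle (0.4 shut, mid-band 3.2 at 1.08, 4.48 fully open, which is too much).
- lever_b (a joint): Angle (rad) of line b's spring-return handle about its upright stem, counter-clockwise from above. 0 = shut (square to the pipe, pointing to the manifold's +y); 1.57 = fully open at its stop (along the pipe, pointing to -x, over the header). Let go, the spring shuts it: 3.7 N at the grip to start, 9.4 N in mid-band, 12 N fully open.
- grip_b (a point): Middle of the black sleeve of line b's handle, 85 mm from the stem axis, 127 mm above the bench. Sleeve 22 mm wide (level, across the handle), 12 mm high, 70 mm long (50 to 120 mm from the stem). Under its sweep nothing rises above 80 mm over the bench.
- stem_b (a point): Point on the upright stem axis of line b's valve, at sleeve height (127 mm above the bench); the handle turns about it. Axes as the manifold's.
- gauge_b (a point): Centre of the white, face-up dial of line b's pressure gauge, 105 mm in +x of its valve's stem. Case 100 mm across, rim 109 mm above the bench. The working band is a broad black arc round the dial (35 to 42 mm from its centre), 2.75 to 3.65 rad of needle angle. A tight line reads 2.9 to 3.5 and stays there; the leaking one starts at 0.4.
- needle_b (a joint): Angle (rad) of the black needle of line b's gauge, clockwise from above, from the zero mark, which lies 135 degrees counter-clockwise of the manifold's +x; full scale 4.71. On the leaking line it follows the handle at once: 0.4 + 2.6 x the handle's angle (0.4 shut, mid-band 3.2 at 1.08, 4.48 fully open, which is too much).
- lever_c (a joint): Angle (rad) of line c's spring-return handle about its upright stem, counter-clockwise from above. 0 = shut (square to the pipe, pointing to the manifold's +y); 1.57 = fully open at its stop (along the pipe, pointing to -x, over the header). Let go, the spring shuts it: 3.7 N at the grip to start, 9.4 N in mid-band, 12 N fully open.
- grip_c (a point): Middle of the black sleeve of line c's handle, 85 mm from the stem axis, 127 mm above the bench. Sleeve 22 mm wide (level, across the handle), 12 mm high, 70 mm long (50 to 120 mm from the stem). Under its sweep nothing rises above 80 mm over the bench.
- stem_c (a point): Point on the upright stem axis of line c's valve, at sleeve height (127 mm above the bench); the handle turns about it. Axes as the manifold's.
- gauge_c (a point): Centre of the white, face-up dial of line c's pressure gauge, 105 mm in +x of its valve's stem. Case 100 mm across, rim 109 mm above the bench. The working band is a broad black arc round the dial (35 to 42 mm from its centre), 2.75 to 3.65 rad of needle angle. A tight line reads 2.9 to 3.5 and stays there; the leaking one starts at 0.4.
- needle_c (a joint): Angle (rad) of the black needle of line c's gauge, clockwise from above, from the zero mark, which lies 135 degrees counter-clockwise of the manifold's +x; full scale 4.71. On the leaking line it follows the handle at once: 0.4 + 2.6 x the handle's angle (0.4 shut, mid-band 3.2 at 1.08, 4.48 fully open, which is too much).
- phone: Bystander: cream desk telephone, 210 x 205 x 80 mm, loose, right of the manifold; origin under its centre.
- wrench: Bystander: open-ended wrench lying loose on the bench left of the manifold; origin under it.
- tape_roll: Bystander: small white roll of sealing tape, 60 mm across, 19 mm high, lying left of the manifold; origin under its centre.
- spare_plug: Bystander: brass plug, 22 mm across, 26 mm high, standing loose on the manifold plate near its far edge between two outlet pipes, 12 mm above the bench; origin under its centre.

How it is judged:
On the way:
1. the leaking line's handle is held with its gauge in the working band for 3 s on end (value of joint needle_b between 2.75 and 3.65 rad and contact force between the fingers and lever_b above 2 N), for 3 s.
At the end, for the whole second after the job is handed in: The gripper's fingers hold the leaking line's handle (more than 2 N) so that its gauge stands in the working band (2.75 to 3.65 rad, handle at about 0.90 to 1.25 rad); the other two valves are shut (under 0.1 rad) (all of step 1 and value of joint each of lever_a, lever_c below 0.1 rad); the arm keeps its last pose, push and grip.
It fails at once if the leaking line is over-pressurised: needle past the working band (over 3.75 rad) (value of joint needle_b above 3.75 rad).
It fails at once if the valve of a healthy line is opened (more than 0.2 rad) (value of joint any of lever_a, lever_c above 0.2 rad).
It fails at once if a bystander is moved by more than 20 mm (distance of any of phone, wrench, tape_roll, spare_plug from where it was at the start of the episode above 0.02 m).
It also fails if it takes over 38 s, if anything falls off the work surface, if the arm or the gripper's body presses on something with over 40 N, if the wrist force passes 120 N, or if a joint passes its speed limit or range.

## Working session

There is one attempt and no reset: what is moved stays moved. The work goes in short steps, Python scripts to look and compute and a tool call to move; the robot and the scene stay as the last step left them, time stands still between calls to the robot, and variables do not carry over. Pictures are saved under pics/ and viewed, about 8 in all and at most 12, crops included, and the job is handed in when it is done.

Besides the shell and the picture viewer there is one more tool, called after "Call:" in YAML: its name, and indented under it one key for each argument. carry_out: Moves the arm, as the interface text tells. Its arguments: {"type":"object","properties":{"deltas":{"type":"array"},"force":{"type":"number"}},"required":["deltas"]}

```bash
mkdir -p pics; ls; python3 - <<'E'
from bench import env
import cv2,pickle
s=env.read_state();print({k:s[k] for k in('time','position','ee_rot','grip_width','contact_force')})
for n in('top','scene'):
    p=env.get_image(n);pickle.dump(p,open(n+'.pkl','wb'))
    cv2.imwrite(f'pics/{n}0.png',p['pixels'][:,:,::-1])
    print(n,p['fx'],p['fy'],p['cx'],p['cy'],p['camera_from_world'],[k for k in p])
    for q in('manifold','gauge_b','lever_b','grip_b','needle_b','phone','wrench','tape_roll','spare_plug'):
        print(q,[(round(o['confidence'],2),o['location'],int(o['pixels'].sum())) for o in env.outline_of(p,q)])
E
```

```text
pics
{'time': 0.0, 'position': array([ 0.20892138, -0.50838119,  0.19470763]), 'ee_rot': array([-1.36801727,  0.91808141, -0.91661378]), 'grip_width': 0.09323710031719011, 'contact_force': array([-0.20785372, -0.24645681,  0.21015886])}
top 446.7603230938574 446.7603230938574 320.2313441577396 236.4659310477606 [[-1.21002926e-01 -9.92651830e-01  7.98231973e-04  3.34628007e-02]
 [ 9.71490889e-01 -1.18258204e-01  2.05476151e-01 -5.73099717e-01]
 [-2.03871880e-01  2.56386906e-02  9.78661798e-01 -9.65827717e-01]
 [ 0.00000000e+00  0.00000000e+00  0.00000000e+00  1.00000000e+00]] ['pixels', 'range_z', 'fx', 'fy', 'cx', 'cy', 'camera_from_world', 'shot']
manifold [(0.86, [255.0, 324.0], 20831), (0.16, [194.7, 393.7], 27)]
gauge_b [(0.98, [207.5, 317.8], 2739), (0.86, [208.1, 243.8], 2815), (0.65, [207.9, 395.1], 2734)]
lever_b [(0.84, [236.8, 220.1], 707), (0.76, [236.0, 374.7], 678), (0.57, [237.0, 294.7], 702)]
grip_b [(0.75, [240.4, 376.5], 660), (0.75, [241.1, 295.6], 633), (0.59, [238.8, 217.7], 719)]
needle_b [(0.46, [257.7, 132.0], 661), (0.45, [190.8, 241.7], 9), (0.39, [194.0, 394
[... 437 characters left out ...]
026464 -1.97103723]
 [ 0.          0.          0.          1.        ]] ['pixels', 'range_z', 'fx', 'fy', 'cx', 'cy', 'camera_from_world', 'shot']
manifold [(0.82, [272.4, 319.0], 14018)]
gauge_b [(0.84, [245.4, 392.7], 1844), (0.78, [257.5, 337.3], 2118), (0.65, [267.6, 267.1], 2088)]
lever_b [(0.93, [223.3, 341.3], 403), (0.76, [235.7, 279.0], 363), (0.59, [208.5, 395.1], 415)]
grip_b [(0.87, [208.5, 402.0], 387), (0.84, [236.7, 276.3], 385), (0.73, [222.2, 338.6], 429), (0.16, [296.3, 377.0], 49)]
needle_b []
phone [(0.88, [299.2, 160.4], 4998)]
wrench [(0.91, [218.5, 467.4], 337), (0.48, [221.3, 341.8], 386)]
tape_roll [(0.62, [180.2, 425.2], 323)]
spare_plug [(0.57, [295.4, 375.9], 52)]
```

View pics/top0.png

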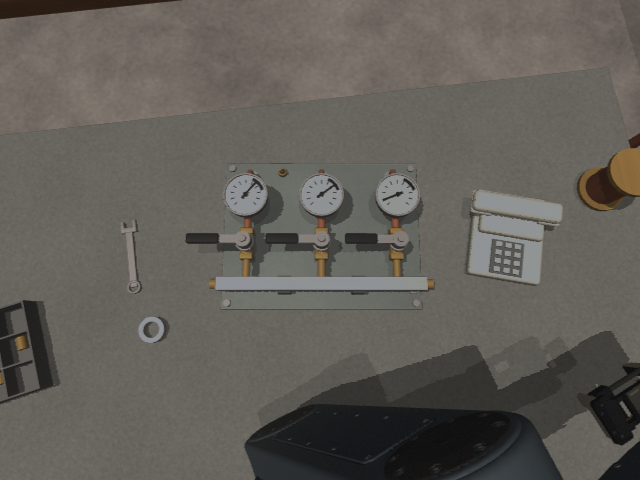

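The rightmost gauge (about 396,195) has its needle pointing left and slightly down, close to the zero mark. The other two needles (246,194 and 322,194) point into the black arcs. So the right line, lowest in y, is the leaking one. Next I'll measure it.

```bash
cat > h.py <<'E'
import numpy as np
def to_world(p,rows,cols,T=None):
    z=p['range_z'][rows,cols];ok=z>0;r,c,z=rows[ok],cols[ok],z[ok]
    P=np.c_[(c-p['cx'])/p['fx']*z,-(r-p['cy'])/p['fy']*z,-z,np.ones(len(z))]
    return (P@np.linalg.inv(p['camera_from_world']).T)[:,:3]
E
python3 - <<'E'
from bench import env
from h import *
import cv2
from scipy.spatial.transform import Rotation as R
s=env.read_state()
print(R.from_rotvec(s['ee_rot']).as_matrix().round(3))
for n in('top','scene'):
    p=env.get_image(n)
    for q in('gauge_b','grip_b'):
        for o in env.outline_of(p,q):
            if o['confidence']<.5: continue
            W=to_world(p,*np.nonzero(o['pixels']))
            h=np.median(W[:,2]); k=abs(W[:,2]-(0.109 if 'gau' in q else .133))<.008
            W=W[k]
            if len(W)<20: print('few',h);continue
            (cx,cy),sz,a=cv2.minAreaRect(W[:,:2].astype(np.float32))
            print(n,q,o['location'],h.round(3),W.mean(0).round(4),len(W),'rect',round(cx,4),round(cy,4),np.round(sz,3),round(a,1))
    if n=='top': cv2.imwrite('pics/t1.png',cv2.resize(p['pixels'][150:320,170:440,::-1],None,fx=2.9,fy=2.9,interpolation=cv2.INTER_CUBIC))
E
```

```text
[[ 0.38   0.     0.925]
 [-0.925  0.     0.38 ]
 [-0.    -1.     0.   ]]
top gauge_b [206.4, 318.8] 0.106 [ 0.657  -0.0488  0.1059] 1488 rect 0.6257 -0.055 [0.166 0.096] 11.2
top gauge_b [206.2, 394.3] 0.106 [ 0.6366 -0.217   0.1058] 1524 rect 0.6089 -0.2021 [0.098 0.165] 63.0
top gauge_b [209.0, 243.5] 0.106 [0.6776 0.1199 0.1061] 1546 rect 0.6474 0.1116 [0.165 0.099] 13.8
top grip_b [240.4, 219.5] 0.13 [0.5815 0.1892 0.1304] 542 rect 0.5802 0.1841 [0.135 0.031] 82.9
top grip_b [241.0, 298.6] 0.13 [0.5613 0.0185 0.1304] 489 rect 0.5592 0.0142 [0.134 0.031] 85.8
top grip_b [236.9, 373.0] 0.13 [ 0.5408 -0.1473  0.1305] 538 rect 0.5407 -0.1533 [0.136 0.031] 83.5
scene gauge_b [271.6, 268.0] 0.106 [ 0.6351 -0.2183  0.1066] 1103 rect 0.611 -0.2235 [0.159 0.099] 9.1
scene gauge_b [244.6, 394.2] 0.105 [0.6765 0.1187 0.1065] 961 rect 0.6578 0.1286 [0.099 0.159] 66.3
scene gauge_b [256.4, 334.3] 0.105 [ 0.6563 -0.0498  0.1064] 1006 rect 0.6374 -0.0408 [0.097 0.153] 65.9
scene grip_b [220.6, 341.6] 0.128 [0.5652 0.0163 0.1303] 309 rect 0.5611 0.0149 [0.136 0.034] 86.3
scene grip_b [208.6, 401.7] 0.129 [0.5867 0.1871 0.1304] 255 rect 0.5843 0.1826 [0.134 0.029] 85.4
scene grip_b [235.6, 278.8] 0.13 [ 0.5451 -0.1485  0.1309] 288 rect 0.5421 -0.1535 [0.134 0.031] 85.4
```

View pics/t1.png

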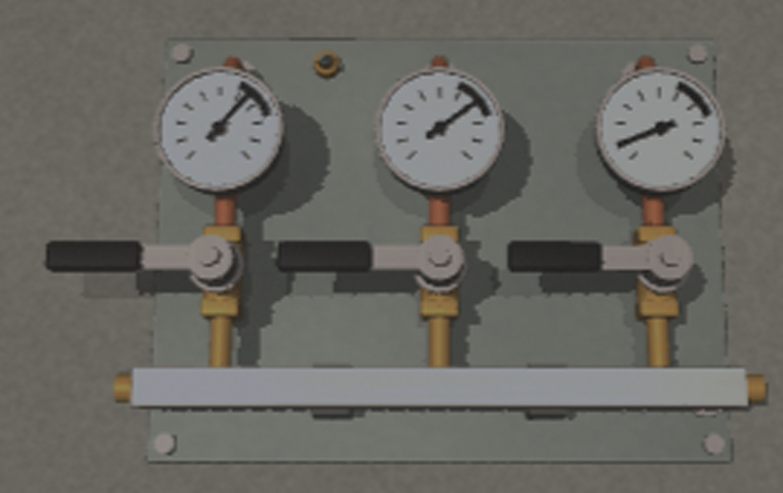

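The crop confirms it: the right gauge (crop 660,127) reads about 0.4, while the left and middle needles are in the band. Yaw comes out at about -0.12, the leaking line's stem at about (0.532,-0.205) and its grip at about (0.542,-0.120). I'll approach from above.

Call:
carry_out:
  deltas:
    - [1,[-0.232,-0.005,0.455],[0,-1.06,0]]
    - [1,[-0.232,-0.005,0.455],[0,-1.06,0]]
    - [1,[-0.232,-0.005,0.455],[0,-1.06,0]]
    - [1,[-0.232,-0.005,0.455],[0,-1.06,0]]
    - [1,[-0.232,-0.005,0.455],[0,-1.06,0]]
  force: 20

```text
time: 1.8
position: [0.3729, -0.3174, 0.1979]
ee_rot: [-1.545, 0.333, -0.334]
contact_force: [1.1, -0.0, -0.1]
grip_width: 0.0931
```

```bash
cat >> h.py <<'E'
from scipy.spatial.transform import Rotation as R
def delta(s,xyz,ang):
    M=R.from_rotvec(s['ee_rot']).as_matrix()
    c,n=np.cos(ang),np.sin(ang)
    G=np.array([[c,0,-n],[n,0,c],[0,-1,0]])
    return (M.T@(np.array(xyz)-s['position'])).round(4),R.from_matrix(M.T@G).as_rotvec().round(3)
E
python3 - <<'E'
from bench import env
from h import *
s=env.read_state();print(s['time'],s['position'],s['joints'].round(3),delta(s,(.542,-.12,.2),-.12))
E
```

```text
1.8 [ 0.37285531 -0.31743544  0.19789626] [-0.8    0.238  1.8    0.     1.103 -0.375] (array([ 0.0727, -0.0021,  0.2496]), array([ 0.   , -0.305,  0.   ]))
```

Call:
carry_out:
  deltas:
    - [1,[0.073,-0.002,0.25],[0,-0.305,0]]
    - [1,[0.073,-0.002,0.25],[0,-0.305,0]]
    - [1,[0.073,-0.002,0.25],[0,-0.305,0]]
    - [1,[0.073,-0.002,0.25],[0,-0.305,0]]
    - [1,[0.073,-0.002,0.25],[0,-0.305,0]]

```text
time: 2.3
position: [0.5356, -0.1273, 0.2]
ee_rot: [-1.569, 0.094, -0.095]
contact_force: [0.2, -1.4, -1.0]
grip_width: 0.0933
```

```bash
python3 - <<'E'
from bench import env
from h import *
import cv2
s=env.read_state();print(s['time'],s['position'],s['joints'].round(3),delta(s,(.542,-.12,.2),-.12))
p=env.get_image('wrist')
cv2.imwrite('pics/w1.png',p['pixels'][:,:,::-1])
M=np.eye(4);M[:3,:3]=R.from_rotvec(s['ee_rot']).as_matrix();M[:3,3]=s['position']
p['camera_from_world']=np.linalg.inv(M@p['hand_eye'])
for q in('grip_b','gauge_b'):
    for o in env.outline_of(p,q):
        W=to_world(p,*np.nonzero(o['pixels']));k=abs(W[:,2]-(0.109 if 'gau' in q else .133))<.01
        if k.sum()<20: print(q,o['confidence'],'few');continue
        W=W[k];print(q,o['confidence'],o['location'],W.mean(0).round(4),cv2.minAreaRect(W[:,:2].astype(np.float32)))
E
```

```text
2.3 [ 0.53560694 -0.12730519  0.20001458] [-0.318  0.346  1.646 -0.     1.149 -0.198] (array([0.0055, 0.    , 0.008 ]), array([0.   , 0.   , 0.001]))
grip_b 0.85 [68.1, 340.3] [ 0.5572 -0.0243  0.1266] ((0.5576229691505432, -0.02220875397324562), (0.0608794130384922, 0.03361288830637932), 82.41105651855469)
grip_b 0.67 [256.4, 335.3] [ 0.5423 -0.1446  0.13  ] ((0.5424956679344177, -0.1479245126247406), (0.12588118016719818, 0.03326188027858734), 82.80803680419922)
gauge_b 0.9 [297.7, 349.3] [ 0.6363 -0.1976  0.1061] ((0.6031070947647095, -0.19971920549869537), (0.1693752259016037, 0.06460756063461304), 0.5209782719612122)
gauge_b 0.79 [83.8, 474.5] [ 0.6599 -0.0469  0.1061] ((0.6272488832473755, -0.055363886058330536), (0.16633446514606476, 0.09890641272068024), 11.985939025878906)
```

View pics/w1.png

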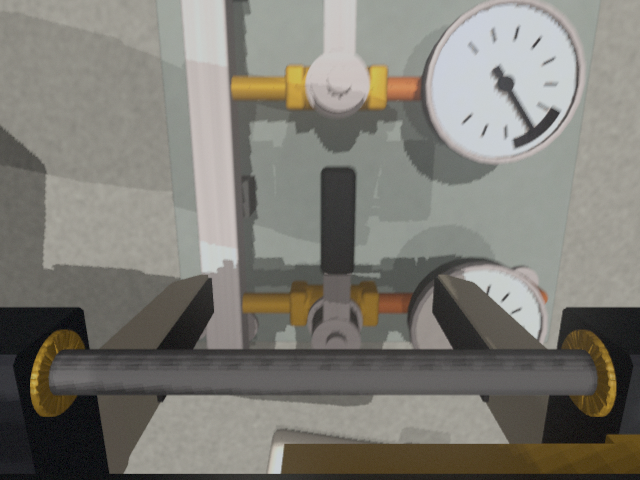

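The wrist view shows the leaking line's sleeve (338,220) between the open fingers and lined up with them, with nothing else under them. Going down.

Call:
carry_out:
  deltas:
    - [1,[0.0065,0.03,0.007],[0,0,0]]
    - [1,[0.0065,0.06,0.007],[0,0,0]]
    - [1,[0.0065,0.092,0.007],[0,0,0]]
    - [1,[0.0065,0.092,0.007],[0,0,0]]
    - [1,[0.0065,0.092,0.007],[0,0,0]]

```text
time: 2.95
position: [0.5426, -0.1218, 0.1082]
ee_rot: [-1.569, 0.092, -0.092]
contact_force: [0.0, -0.0, -0.6]
grip_width: 0.0931
```

Call:
carry_out:
  deltas:
    - [0,[0,0,0],[0,0,0]]
    - [0,[0,0,0],[0,0,0]]
    - [0,[0,0,0],[0,0,0]]
    - [0,[0,0,0],[0,0,0]]
    - [0,[0,0,0],[0,0,0]]
  force: 20

```text
time: 3.45
position: [0.5427, -0.1218, 0.1085]
ee_rot: [-1.569, 0.092, -0.092]
contact_force: [-0.7, 1.0, 0.6]
grip_width: 0.0578
```

```bash
cat > arc.py <<'E'
from bench import env
from h import *
import sys
s=env.read_state();M=R.from_rotvec(s['ee_rot']).as_matrix()
print(s['time'],s['position'],s['contact_force'].round(1),s['grip_width'],'ang',np.arctan2(M[1,0],M[0,0]).round(3))
st=np.array([.533,-.205])
v=s['position'][:2]-st;print('radius',np.hypot(*v).round(4),'lever est',(np.arctan2(v[1],v[0])-np.pi/2+.12).round(3))
for t in map(float,sys.argv[1:]):
    a=np.pi/2-.12+t;print(t,*delta(s,(*(st+.085*np.array([np.cos(a),np.sin(a)])),.108),-.12+t))
E
python3 arc.py .06 .12 .18 .24 .3
```

```text
3.45 [ 0.54268112 -0.12177409  0.1085045 ] [-0.7  1.   0.6] 0.05784248881474291 ang -0.117
radius 0.0838 lever est 0.004
0.06 [-0.0047  0.0005  0.0011] [ 0.    -0.057  0.   ]
0.12 [-0.0098  0.0005  0.0006] [ 0.    -0.117  0.   ]
0.18 [-0.0149  0.0005 -0.0001] [ 0.    -0.177  0.   ]
0.24 [-0.0199  0.0005 -0.0012] [ 0.    -0.237  0.   ]
0.3 [-0.0248  0.0005 -0.0025] [ 0.    -0.297  0.   ]
```

Fingers still closing; hold.

Call:
carry_out:
  deltas:
    - [0,[0,0,0],[0,0,0]]
    - [0,[0,0,0],[0,0,0]]
    - [0,[0,0,0],[0,0,0]]
    - [0,[0,0,0],[0,0,0]]
    - [0,[0,0,0],[0,0,0]]

```text
time: 3.95
position: [0.5434, -0.1217, 0.1086]
ee_rot: [-1.569, 0.091, -0.094]
contact_force: [4.2, 0.6, -2.9]
grip_width: 0.0207
```

Call:
carry_out:
  deltas:
    - [0,[0,0,0],[0,0,0]]
    - [0,[0,0,0],[0,0,0]]
    - [0,[0,0,0],[0,0,0]]

```text
time: 4.25
position: [0.5436, -0.1217, 0.1086]
ee_rot: [-1.569, 0.09, -0.094]
contact_force: [3.6, 1.3, -2.9]
grip_width: 0.0205
```

```bash
python3 arc.py .08 .16 .24 .32 .4
```

```text
4.25 [ 0.54355151 -0.12172749  0.10861244] [ 3.6  1.3 -2.9] 0.02052064614101768 ang -0.117
radius 0.0839 lever est -0.006
0.08 [-0.0073  0.0006  0.0008] [ 0.    -0.077  0.002]
0.16 [-0.0141  0.0006  0.    ] [ 0.    -0.157  0.002]
0.24 [-0.0207  0.0006 -0.0013] [ 0.    -0.237  0.002]
0.32 [-0.0273  0.0005 -0.0032] [ 0.001 -0.317  0.002]
0.4 [-0.0336  0.0005 -0.0056] [ 0.001 -0.397  0.002]
```

Gripped: the 20.5 mm width fits the 22 mm sleeve. Now easing along the arc, slowly.

Call:
carry_out:
  deltas:
    - [0,[-0.0073,0,0.0008],[0,-0.077,0]]
    - [0,[-0.0141,0,0],[0,-0.157,0]]
    - [0,[-0.0207,0,-0.0013],[0,-0.237,0]]
    - [0,[-0.0273,0,-0.0032],[0,-0.317,0]]
    - [0,[-0.0336,0,-0.0056],[0,-0.397,0]]
  force: 30

```text
time: 4.75
position: [0.5103, -0.1237, 0.1096]
ee_rot: [-1.561, -0.226, 0.218]
contact_force: [0.9, -0.1, 0.5]
grip_width: 0.0033
```

```bash
python3 arc.py .46 .53 .6 .67 .74
```

```text
4.75 [ 0.51031504 -0.12370158  0.10962325] [ 0.9 -0.1  0.5] 0.0032926169654539012 ang 0.283
radius 0.0844 lever est 0.392
0.46 [-0.0058  0.0016  0.0005] [ 0.003 -0.057  0.004]
0.53 [-0.0117  0.0016 -0.0001] [ 0.003 -0.127  0.004]
0.6 [-0.0176  0.0015 -0.001 ] [ 0.003 -0.197  0.004]
0.67 [-0.0234  0.0015 -0.0024] [ 0.003 -0.267  0.004]
0.74 [-0.029   0.0015 -0.0042] [ 0.003 -0.337  0.004]
```

The grip slipped: the width is now 3 mm. Looking before going on.

```bash
python3 - <<'E'
from bench import env
import cv2,numpy as np
w=env.get_image('wrist')['pixels'];p=env.get_image('scene');s=p['pixels']
np.save('range.npy',p['range_z'])
c=cv2.resize(s[170:310,200:440],(800,467),interpolation=cv2.INTER_CUBIC)
cv2.imwrite('pics/w2.png',w[:,:,::-1]);cv2.imwrite('pics/s2.png',c[:,:,::-1])
E
```

```text
(no output)
```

View pics/w2.png

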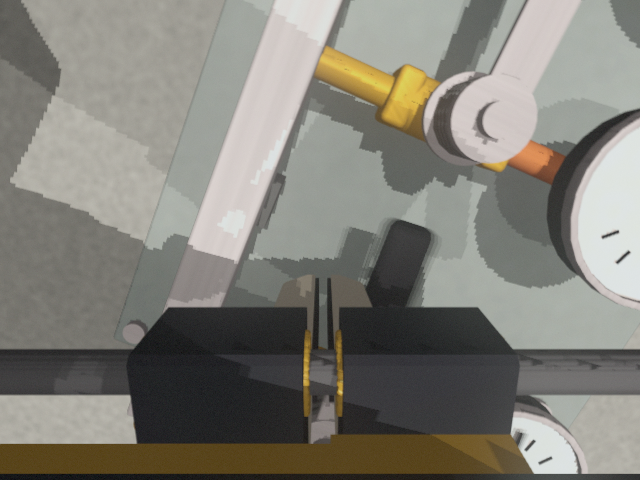

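View pics/s2.png

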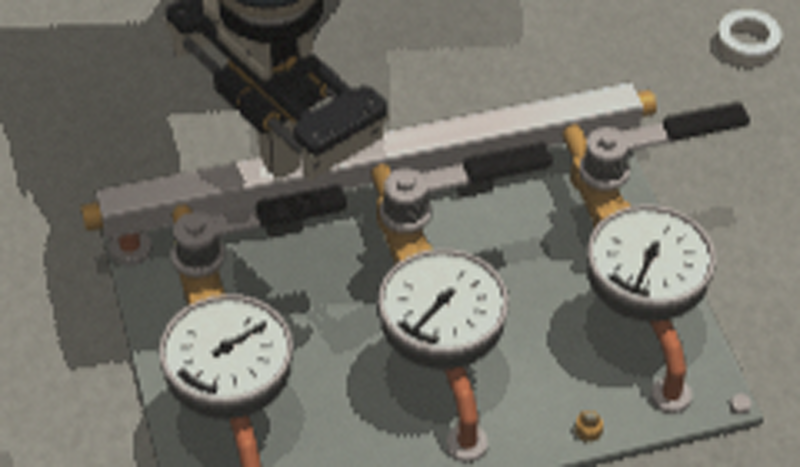

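The lever sprang back shut: in s2 its handle is at (300,207) and its needle is back at about 0.4. The closed fingers ended up empty on the header side. A parallel grip on this sleeve isn't reliable. Instead I'll push from the gauge side with the closed fingers turned a quarter turn, so the flat sides of both fingers carry the load and the spring keeps the contact.

Call:
carry_out:
  deltas:
    - [0,[0,-0.04,0],[0,0,0]]
    - [0,[0,-0.085,0],[0,0,0]]
    - [0,[0,-0.085,0],[0,0.15,0]]
    - [0,[0,-0.085,0],[0,0.3,0]]
    - [0,[0,-0.085,0],[0,0.45,0]]
  force: 60

```text
time: 5.35
position: [0.5082, -0.1233, 0.1938]
ee_rot: [-1.567, 0.14, -0.14]
contact_force: [-0.3, 0.3, -0.1]
grip_width: 0.0006
```

```bash
cat > push.py <<'E'
from bench import env
from h import *
import sys
s=env.read_state();M=R.from_rotvec(s['ee_rot']).as_matrix()
st=np.array([.533,-.205]);er=lambda t:np.array([np.cos(np.pi/2-.12+t),np.sin(np.pi/2-.12+t)])
ang=np.arctan2(M[1,0],M[0,0]);t=ang+.12+np.pi/2;e=er(t);v=s['position'][:2]-st
print(s['time'],s['position'].round(4),s['contact_force'].round(1),s['grip_width'].round(4),'t',t.round(3),'r',(v@e).round(4),'d',(-(v@[-e[1],e[0]])).round(4))
d,z=float(sys.argv[1]),float(sys.argv[2])
for t in map(float,sys.argv[3:]):
    e=er(t);print(t,*delta(s,(*(st+.085*e-d*np.array([-e[1],e[0]])),z),-.12-np.pi/2+t))
E
python3 push.py .035 .19 0
```

```text
Traceback (most recent call last):
  File "push.py", line 7, in <module>
    print(s['time'],s['position'].round(4),s['contact_force'].round(1),s['grip_width'].round(4),'t',t.round(3),'r',(v@e).round(4),'d',(-(v@[-e[1],e[0]])).round(4))
                                                                       ^^^^^^^^^^^^^^^^^^^^^
AttributeError: 'float' object has no attribute 'round'
```

```bash
sed -i "s/s\['grip_width'\].round(4)/round(s['grip_width'],4)/" push.py; python3 push.py .035 .19 0
```

```text
5.35 [ 0.5082 -0.1233  0.1938] [-0.3  0.3 -0.1] 0.0006 t 1.513 r 0.0388 d 0.076
0.0 [0.0688 0.0038 0.0109] [0.    1.513 0.   ]
```

Call:
carry_out:
  deltas:
    - [0,[0.069,0,0.011],[0,1.513,0]]
    - [0,[0.069,0,0.011],[0,1.513,0]]
    - [0,[0.069,0,0.011],[0,1.513,0]]
    - [0,[0.069,0,0.011],[0,1.513,0]]
    - [0,[0.069,0,0.011],[0,1.513,0]]

```text
time: 5.85
position: [0.5777, -0.1245, 0.1932]
ee_rot: [-1.448, 0.725, -0.723]
contact_force: [-0.6, 0.4, 0.2]
grip_width: 0.0004
```

```bash
python3 push.py .035 .19 0
```

```text
5.85 [ 0.5777 -0.1245  0.1932] [-0.6  0.4  0.2] 0.0004 t 0.763 r 0.0376 d 0.084
0.0 [0.0003 0.0032 0.    ] [ 0.001  0.763 -0.   ]
```

Call:
carry_out:
  deltas:
    - [0,[0,0,0],[0,0.763,0]]
    - [0,[0,0,0],[0,0.763,0]]
    - [0,[0,0,0],[0,0.763,0]]
    - [0,[0,0,0],[0,0.763,0]]
    - [0,[0,0,0],[0,0.763,0]]

```text
time: 6.35
position: [0.5773, -0.1244, 0.1928]
ee_rot: [-1.159, 1.29, -1.287]
contact_force: [-0.3, 0.7, -0.0]
grip_width: 0.0006
```

```bash
python3 push.py .035 .105 0; python3 - <<'E'
from bench import env
import cv2
p=env.get_image('wrist');cv2.imwrite('pics/w3.png',p['pixels'][:,:,::-1])
E
```

```text
6.35 [ 0.5773 -0.1244  0.1928] [-0.3  0.7 -0. ] 0.0006 t 0.013 r 0.0849 d 0.0354
0.0 [0.0003 0.0878 0.0009] [0.003 0.013 0.   ]
```

View pics/w3.png

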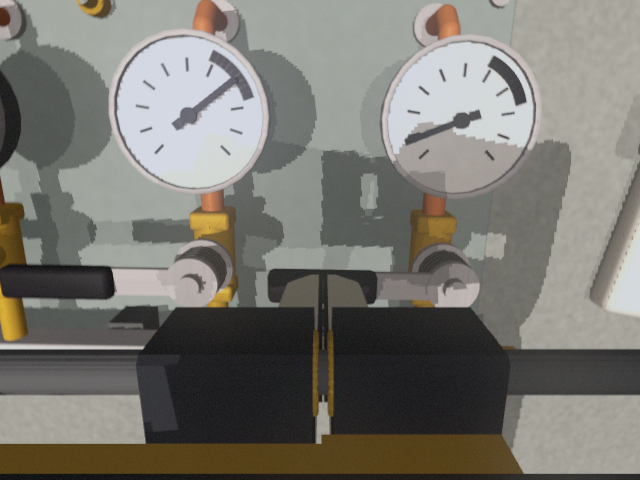

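The wrist view now shows the leaking gauge (461,118) with its needle at about 0.4 and the band at (510,80), so I can watch the needle while I push. The closed fingers are centred on the sleeve's length (about 322). Going down on the gauge side.

Call:
carry_out:
  deltas:
    - [0,[0,0.045,0.001],[0,0,0]]
    - [0,[0,0.087,0.001],[0,0,0]]
    - [0,[0,0.087,0.001],[0,0.013,0]]
    - [0,[0,0.087,0.001],[0,0.013,0]]

```text
time: 6.8
position: [0.5781, -0.1245, 0.1064]
ee_rot: [-1.148, 1.307, -1.302]
contact_force: [0.6, -0.2, 0.3]
grip_width: 0.0005
```

```bash
python3 push.py .019 .105 0 .1 .2 .3 
```

```text
6.8 [ 0.5781 -0.1245  0.1064] [ 0.6 -0.2  0.3] 0.0005 t -0.01 r 0.0856 d 0.0343
0.0 [ 0.0004  0.0014 -0.0161] [ 0.004 -0.01   0.   ]
0.1 [-0.001   0.0015 -0.0247] [ 0.004 -0.11   0.   ]
0.2 [-0.0015  0.0015 -0.0334] [ 0.004 -0.21  -0.   ]
0.3 [-0.0011  0.0015 -0.0421] [ 0.004 -0.31  -0.   ]
```

Call:
carry_out:
  deltas:
    - [0,[0,0.001,-0.008],[0,0,0]]
    - [0,[0,0.001,-0.016],[0,-0.01,0]]
    - [0,[-0.0005,0.001,-0.02],[0,-0.06,0]]
    - [0,[-0.001,0.001,-0.0247],[0,-0.11,0]]
    - [0,[-0.001,0.001,-0.0247],[0,-0.11,0]]

```text
time: 7.3
position: [0.5545, -0.1202, 0.1074]
ee_rot: [-1.201, 1.223, -1.223]
contact_force: [5.5, 2.5, 2.0]
grip_width: 0.0003
```

```bash
cat > needle.py <<'E'
# needle angle: dark pixels of the dial near its centre, rectified to world plane z=0.107
from bench import env
from h import *
import cv2
def look(name=None):
    s=env.read_state();p=env.get_image('wrist')
    M=np.eye(4);M[:3,:3]=R.from_rotvec(s['ee_rot']).as_matrix();M[:3,3]=s['position']
    C=np.linalg.inv(M@p['hand_eye'])
    yaw=-.12;ex=np.array([np.cos(yaw),np.sin(yaw)]);g=np.array([.533,-.205])+.105*ex;ey=np.array([-ex[1],ex[0]])
    u=np.linspace(.05,-.05,300);X,Y=np.meshgrid(u,u,indexing='ij') # rows: manifold +x up, cols: +y left
    P=np.stack([g[0]+X*ex[0]+Y*ey[0],g[1]+X*ex[1]+Y*ey[1],0*X+.106,0*X+1],-1)@C.T
    m1=(p['cx']+p['fx']*P[...,0]/-P[...,2]).astype(np.float32);m2=(p['cy']-p['fy']*P[...,1]/-P[...,2]).astype(np.float32)
    d=cv2.remap(p['pixels'],m1,m2,cv2.INTER_LINEAR)
    if name: cv2.imwrite(name,np.hstack([cv2.resize(p['pixels'],(533,400)),cv2.resize(d,(267,400))[:,:]])[:,:,::-1])
    gray=d.max(2).astype(float);r=np.hypot(X,Y);cw=(3*np.pi/4-np.arctan2(Y,X))%(2*np.pi)
    th=np.arange(0,4.8,.02);rr=np.linspace(.012,.028,20)
    def prof(rr): return np.array([np.mean([gray[int((.05-q*np.cos(3*np.pi/4-t))/.1*299),int((.05-q*np.sin(3*np.pi/4-t))/.1*299)] for q in rr]) for t in th])
    a=prof(rr);print('needle',th[a.argmin()].round(2),a.min().round(),np.median(a).round())
    b=prof(np.linspace(.036,.041,5));k=b<80;print('band',th[k].min() if k.any() else None,th[k].max() if k.any() else None)
E
python3 push.py .0185 .105 .2 .3 .4 .5 .6; python3 -c "from needle import *;look('pics/n1.png')"
```

```text
7.3 [ 0.5545 -0.1202  0.1074] [5.5 2.5 2. ] 0.0003 t 0.102 r 0.0851 d 0.0199
0.2 [-0.0013  0.0024 -0.0099] [ 0.    -0.098  0.   ]
0.3 [-0.0018  0.0024 -0.0185] [ 0.    -0.198  0.   ]
0.4 [-0.0015  0.0024 -0.0272] [ 0.    -0.298  0.   ]
0.5 [-0.0004  0.0024 -0.0358] [ 0.    -0.398  0.   ]
0.6 [ 0.0016  0.0024 -0.0443] [ 0.    -0.498  0.   ]
needle 0.82 81.0 217.0
band 1.86 3.6
```

View pics/n1.png

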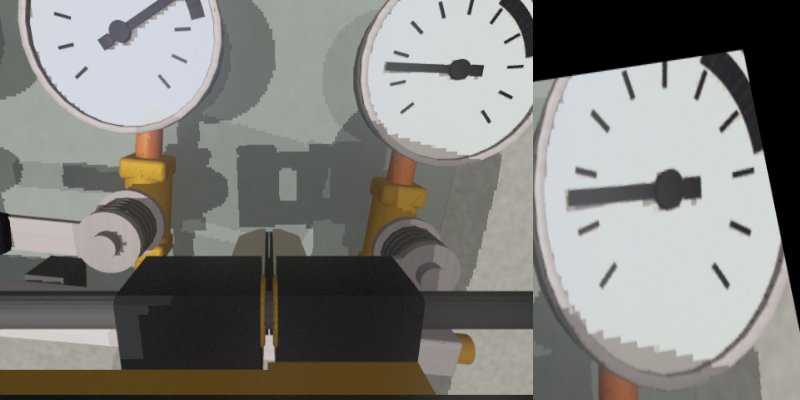

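The push is working: the needle reads 0.82 (lever about 0.16) with 5.5 N of contact. The contact sits about 25 mm from the finger centre, so I'll use d = 25 mm.

```bash
python3 push.py .025 .105 .22 .3 .38 .46 .54
```

```text
7.35 [ 0.5548 -0.1203  0.1073] [4.  2.7 1.9] 0.0001 t 0.1 r 0.0851 d 0.02
0.22 [-0.0023  0.0023 -0.0054] [ 0.   -0.12  0.  ]
0.3 [-0.0031  0.0023 -0.0124] [ 0.  -0.2  0. ]
0.38 [-0.0035  0.0023 -0.0195] [ 0.   -0.28  0.  ]
0.46 [-0.0032  0.0023 -0.0266] [ 0.   -0.36  0.  ]
0.54 [-0.0024  0.0023 -0.0336] [ 0.   -0.44  0.  ]
```

Call:
carry_out:
  deltas:
    - [0,[-0.0023,0.002,-0.0054],[0,-0.12,0]]
    - [0,[-0.0031,0.002,-0.0124],[0,-0.2,0]]
    - [0,[-0.0035,0.002,-0.0195],[0,-0.28,0]]
    - [0,[-0.0032,0.002,-0.0266],[0,-0.36,0]]
    - [0,[-0.0024,0.002,-0.0336],[0,-0.44,0]]

```text
time: 7.85
position: [0.5226, -0.1177, 0.1071]
ee_rot: [-1.379, 0.889, -0.897]
contact_force: [6.4, -0.8, 1.9]
grip_width: 0.0005
```

```bash
python3 push.py .025 .105 .58 .64 .7 .76 .82; python3 -c "from needle import *;look('pics/n2.png')"; python3 - <<'E'
from bench import env
import cv2,numpy as np
a=env.get_image('top')['pixels'][140:320,200:460];b=env.get_image('scene')['pixels'][190:320,210:420]
cv2.imwrite('pics/c2.png',np.vstack([cv2.resize(a,(433,300)),cv2.resize(b,(433,268))])[:,:,::-1])
E
python3 -c "
import cv2,numpy as np
a=cv2.imread('pics/n2.png');b=cv2.imread('pics/c2.png')
a=cv2.resize(a,(367,183));c=np.zeros((568,800,3),np.uint8);c[:,:433]=b;c[:183,433:]=a;cv2.imwrite('pics/v2.png',c)"
```

```text
7.85 [ 0.5226 -0.1177  0.1071] [ 6.4 -0.8  1.9] 0.0005 t 0.542 r 0.0839 d 0.0263
0.58 [-0.002   0.0021 -0.0045] [-0.004 -0.038  0.004]
0.64 [-0.0032  0.002  -0.0097] [-0.004 -0.098  0.004]
0.7 [-0.004  0.002 -0.015] [-0.003 -0.158  0.004]
0.76 [-0.0045  0.002  -0.0203] [-0.003 -0.218  0.004]
0.82 [-0.0047  0.002  -0.0256] [-0.003 -0.278  0.004]
needle 1.76 0.0 0.0
band 1.68 4.72
```

View pics/v2.png

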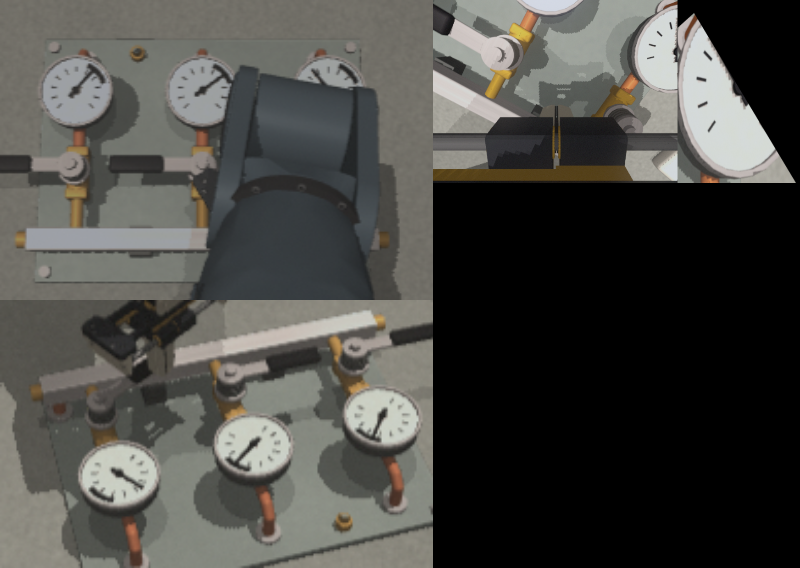

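The lever is following. The scene camera sees the leaking gauge clearly (120,478 in the collage) with its needle at mid-travel, while the wrist and top views are blocked. I'll switch the needle reader to the scene camera.

```bash
sed -i "s/p=env.get_image('wrist')/p=env.get_image('scene')/; s/C=np.linalg.inv(M@p\['hand_eye'\])/C=p['camera_from_world']/; s/np.hstack(\[.*\])\[:,:,::-1\]/d[:,:,::-1]/; s/th=np.arange(0,4.8/th=np.arange(0.2,4.6/" needle.py; python3 -c "from needle import *;look('pics/n3.png')"; python3 push.py .025 .105 .6 .66 .72 .78 .82
```

```text
needle 1.72 68.0 203.0
band 2.799999999999999 3.5199999999999987
8.05 [ 0.5227 -0.1176  0.107 ] [ 5.9 -0.   3.1] 0.0003 t 0.537 r 0.084 d 0.026
0.6 [-0.0024  0.0019 -0.0064] [-0.003 -0.063  0.003]
0.66 [-0.0034  0.0019 -0.0116] [-0.003 -0.123  0.003]
0.72 [-0.0041  0.0019 -0.0169] [-0.003 -0.183  0.003]
0.78 [-0.0045  0.0019 -0.0222] [-0.003 -0.243  0.004]
0.82 [-0.0046  0.0019 -0.0257] [-0.003 -0.283  0.004]
```

View pics/n3.png

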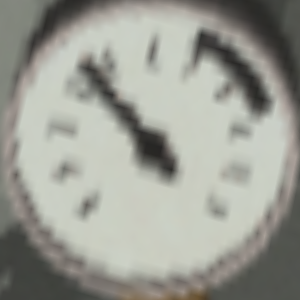

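The rectified dial matches the reader: needle 1.72 (lever about 0.51) and band about 2.8–3.5. Continuing.

Call:
carry_out:
  deltas:
    - [0,[-0.0024,0.002,-0.0064],[0,-0.063,0]]
    - [0,[-0.0034,0.002,-0.0116],[0,-0.123,0]]
    - [0,[-0.0041,0.002,-0.0169],[0,-0.183,0]]
    - [0,[-0.0045,0.002,-0.0222],[0,-0.243,0]]
    - [0,[-0.0046,0.002,-0.0257],[0,-0.283,0]]

```text
time: 8.55
position: [0.4991, -0.1243, 0.1066]
ee_rot: [-1.46, 0.672, -0.688]
contact_force: [7.7, 2.7, 3.9]
grip_width: 0.0006
```

```bash
python3 -c "from needle import *;look()"; python3 push.py .025 .105 .9 .96 1.02 1.06 1.1
```

```text
needle 2.44 57.0 202.0
band 2.799999999999999 3.5199999999999987
8.6 [ 0.4988 -0.1244  0.1066] [7.5 2.7 3.3] 0.0004 t 0.822 r 0.0836 d 0.0259
0.9 [-0.0031  0.0015 -0.0076] [-0.005 -0.078  0.008]
0.96 [-0.004   0.0015 -0.0129] [-0.005 -0.138  0.008]
1.02 [-0.0046  0.0015 -0.0182] [-0.005 -0.198  0.009]
1.06 [-0.0049  0.0014 -0.0217] [-0.004 -0.238  0.009]
1.1 [-0.005   0.0014 -0.0252] [-0.004 -0.278  0.009]
```

Needle 2.44, lever about 0.785. One more easy step to mid-band.

Call:
carry_out:
  deltas:
    - [0,[-0.0031,0.001,-0.0076],[0,-0.078,0]]
    - [0,[-0.004,0.001,-0.0129],[0,-0.138,0]]
    - [0,[-0.0046,0.001,-0.0182],[0,-0.198,0]]
    - [0,[-0.0049,0.001,-0.0217],[0,-0.238,0]]
    - [0,[-0.005,0.001,-0.0252],[0,-0.278,0]]

```text
time: 9.1
position: [0.4781, -0.137, 0.1069]
ee_rot: [-1.52, 0.452, -0.475]
contact_force: [8.9, 4.1, 1.8]
grip_width: 0.0004
```

```bash
python3 -c "from needle import *;look('pics/n4.png')"; python3 push.py .025 .105 1.1
```

```text
needle 3.12 59.0 201.0
band 2.799999999999999 3.5199999999999987
9.15 [ 0.4779 -0.1372  0.1069] [8.6 4.5 1.3] -0.0 t 1.102 r 0.0835 d 0.0257
1.1 [-0.0015  0.0018 -0.0006] [-0.005  0.002  0.014]
```

The needle is at 3.12, in mid-band, with about 9.7 N of contact. Holding for more than 3 s.

Call:
carry_out:
  deltas:
    - [0,[0,0,0],[0,0,0]]
    - [0,[0,0,0],[0,0,0]]
    - [0,[0,0,0],[0,0,0]]
    - [0,[0,0,0],[0,0,0]]
    - [0,[0,0,0],[0,0,0]]

```text
time: 9.65
position: [0.4787, -0.1367, 0.1076]
ee_rot: [-1.518, 0.45, -0.477]
contact_force: [6.5, 5.3, -2.4]
grip_width: 0.0006
```

Call:
carry_out:
  deltas:
    - [0,[0,0,0],[0,0,0]]
    - [0,[0,0,0],[0,0,0]]
    - [0,[0,0,0],[0,0,0]]
    - [0,[0,0,0],[0,0,0]]
    - [0,[0,0,0],[0,0,0]]

```text
time: 10.15
position: [0.4793, -0.136, 0.1081]
ee_rot: [-1.517, 0.451, -0.48]
contact_force: [5.6, 5.5, -3.8]
grip_width: 0.0006
```

```bash
python3 -c "from needle import *;look()"; python3 push.py .025 .105 1.1
```

```text
needle 3.08 58.0 202.0
band 2.799999999999999 3.5199999999999987
10.2 [ 0.4793 -0.136   0.1081] [ 5.2  5.8 -5.1] 0.0005 t 1.096 r 0.0831 d 0.0271
1.1 [-0.002   0.0031 -0.0024] [-0.009 -0.004  0.016]
```

Each zero-shift call re-references to the sagged pose, so it creeps slightly. I'll correct once and then hold by taking camera frames, which keep the last target, and read the needle in them.

Call:
carry_out:
  deltas:
    - [0,[-0.001,0.002,-0.002],[-0.005,-0.01,0.01]]
    - [0,[-0.001,0.002,-0.002],[-0.005,-0.01,0.01]]
    - [0,[-0.001,0.002,-0.002],[-0.005,-0.01,0.01]]

```text
time: 10.5
position: [0.4785, -0.1365, 0.1072]
ee_rot: [-1.518, 0.453, -0.467]
contact_force: [5.6, 6.1, 2.3]
grip_width: 0.0006
```

```bash
python3 - <<'E'
from needle import *
for i in range(85):
    if i%14==0:
        s=env.read_state();print(s['time'],s['position'].round(4),s['contact_force'].round(1));look()
    else: env.get_image('scene')
look('pics/n5.png');p=env.get_image('scene')['pixels'][140:340,60:500]
cv2.imwrite('pics/f.png',cv2.resize(p,(800,364))[:,:,::-1])
E
```

```text
10.5 [ 0.4785 -0.1365  0.1072] [5.6 6.1 2.3]
needle 3.1 58.0 201.0
band 2.799999999999999 3.5199999999999987
11.2 [ 0.4785 -0.1365  0.1072] [5.7 6.8 2.5]
needle 3.1 56.0 201.0
band 2.799999999999999 3.5199999999999987
11.9 [ 0.4785 -0.1365  0.1072] [5.6 6.8 2.5]
needle 3.1 57.0 201.0
band 2.799999999999999 3.5199999999999987
12.6 [ 0.4785 -0.1365  0.1072] [5.5 6.7 3.1]
needle 3.1 57.0 201.0
band 2.799999999999999 3.5199999999999987
13.3 [ 0.4785 -0.1365  0.1072] [6.6 7.2 3.3]
needle 3.1 57.0 201.0
band 2.799999999999999 3.5199999999999987
14.0 [ 0.4785 -0.1365  0.1072] [6.3 7.2 3.4]
needle 3.1 57.0 201.0
band 2.799999999999999 3.5199999999999987
14.7 [ 0.4785 -0.1365  0.1072] [6.  6.6 1.7]
needle 3.1 58.0 201.0
band 2.799999999999999 3.5199999999999987
needle 3.1 56.0 201.0
band 2.799999999999999 3.5199999999999987
```

View pics/f.png

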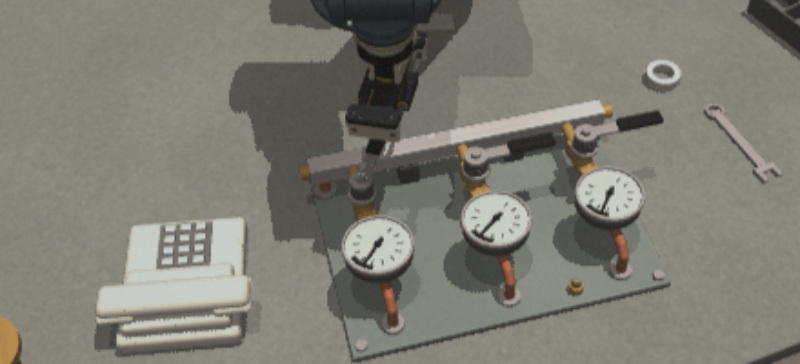

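The final view shows all three needles in their bands. The leaking gauge is at (378,247), the other two handles are shut, and the phone, wrench, tape and plug look undisturbed. The hold has been steady for over 4 s, so I'm handing in.

```bash
python3 -c "
from bench import env
print(env.sign_off())"
```

```text
the job is handed in; nothing more can be done
None
```

The leaking line, the rightmost one, is held open with its gauge in the working band, and I handed the job in at about 15 s while still holding it.

- **How it was done:** My first try, gripping the sleeve, failed. The handle slipped out during the turn and sprang shut. I then pushed the handle from the gauge side with the closed fingers, easing it open in small steps while reading the needle by camera. It is therefore held by pushing against the spring, not clamped between the fingers.
- **Hold:** Over the last 4 s before hand-in, the needle read a steady 3.10 rad (band 2.75 to 3.65). The arm did not move, and the force on the tool was about 9 N. The highest needle reading I took was 3.12 rad, so I saw no overshoot.
- **Small drift:** Before that, the needle crept from 3.12 to 3.08 during the first second of holding, still in the band. I corrected it once.
- **Other checks:** In the last picture the other two valves look shut, and the phone, wrench, tape roll and plug look undisturbed. I judged these by eye and did not measure them.

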